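Index the chocolate mould and hold the scraper ready

TASK

Using the upright handle of the sliding carriage, bring the centre of the mould's round cavity under the fixed pointer and pause there for a second, then bring the centre of the long bar cavity under the pointer and leave the mould there. Then draw the scraper (the tool whose wide blade runs right up to its handle) up out of the rack, lean it about 45 degrees from upright with the blade end down, and finish while still holding it in the gripper, still and raised, with the end of the blade roughly 10 cm above the bar cavity, touching neither jig nor rack, ready to strike the mould off. Leave the other tools in the rack and everything else on the table where it stands.

Things in the scene. Friction and masses are not known exactly. Their poses are not given: they have to be found in the camera images.
- station: decorating jig fixed on the table: aluminium base 310 (x) by 250 (y) by 10 mm, x-y slides, dark carriage with a white mould, and at its +y side, 172 mm from the origin, a 94 mm tall post whose 6 mm pointer rod reaches over the mould (top of rod 89 mm above the table). Origin on the table under the pointer tip; x and y axes are the slide directions, turned up to 0.12 rad from the world's
- pointer_tip (a point): lower end of the fixed pointer, 55 mm above the table, 10 mm above the mould's top face
- slide_x (a joint): position of the carriage along the station's x axis (m), -0.06 to 0.06, 0 with the mould's centre under the pointer; slides with about 2 N friction and stays where it is left
- slide_y (a joint): position of the carriage along the station's y axis (m), -0.065 to 0.065, 0 with the mould's centre under the pointer; slides with about 2 N friction and stays where it is left
- handle (a point): grip point on the carriage's handle, a black upright round post, diameter 18 mm, from the carriage's tongue (top 30 mm above the table) to 81 mm above the table; the point is on its axis, 62 mm above the table, 120 mm from the mould's centre on the station's -x side. The cavities move exactly as the post is moved sideways
- round_cavity (a point): centre, at the mould's top face (45 mm above the table), of its one round cavity, 31 mm across, 25 mm to -x and 35 mm to +y of the mould's centre. The mould is 110 (x) by 144 (y) by 15 mm thick with four cavities: one round, two square (27 mm), one long bar
- bar_cavity (a point): centre, at the mould's top face (45 mm above the table), of the long bar cavity, 23 mm (x) by 51 mm (y), 25 mm to +x and 35 mm to -y of the mould's centre
- rack: white block fixed on the table, 220 (x) by 100 (y) by 60 mm high, three through slots in a row along x, 75 mm apart, each 7 mm (x) by 75 mm (y), a tool standing in each, in any order, leaning up to 3 degrees. Origin at the centre of its underside; yaw up to 0.2 rad
- scraper: scraper, 205 mm long, about 120 g: steel blade 70 mm wide (y), 4 mm thick (x), equally wide from its lower end up to the handle; black handle 24 (y) by 18 mm (x) from 105 to 205 mm. Origin in the middle of the blade's lower end, z along the tool to the handle. Starts upright in a slot, blade end on the table, 50 mm of blade showing above the rack
- blade_end (a point): middle of the lower end of the scraper's blade (same point as the scraper's origin)
- turner_a: turner, 205 mm long, the same handle as the scraper's but only a slim 8 mm rod shows between rack and handle (its 70 mm wide, 55 mm long blade is hidden in the slot); origin and axes as the scraper's; leave it in the rack
- turner_b: a second turner just like turner_a; leave it in the rack
- bottle_a: squeeze bottle, 50 mm across, 175 mm tall, origin under its centre; leave alone
- bottle_b: squeeze bottle like bottle_a; leave alone
- bowl: steel bowl, 140 mm across, 55 mm high, origin under its centre; leave alone
- cup: white cup, 70 mm across, 75 mm high, origin under its centre; leave alone
- timer: white kitchen timer lying flat, 55 by 60 by 26 mm, origin under its centre; leave alone
Mind the look-alikes: they are no part of the job. Leave any purple look-alike of the scraper alone.

How it is judged:
By the outcome, as a careful person would: the job done as asked, in the order asked, and still so for the second after the job is handed in, while the arm keeps its last pose, push and grip.
It also fails if it takes over 61 s, if anything falls off the work surface, if the arm or the gripper's body presses on something with over 40 N, if the wrist force passes 120 N, or if a joint passes its speed limit or range.

ROBOT

A 7-joint arm with a two-finger parallel gripper is mounted at the origin on the work surface. World frame = base frame: x ahead of the robot, y to its left, z up, the work surface at z = 0. Lengths are in m, angles in degrees, forces in N, time in s.
With the tool pointing down it reaches from about 0.35 to 0.775 m from the base axis. Payload 3.1 kg.
Tool frame: the origin (TCP) lies on the centre line of the jaws, within the pads' length; the fingertips stand 17 mm ahead of it and the grasp point (between the pads) lies 2 mm behind it (robot.tip_reach is the distance from the TCP to the fingertips, in m); z points along the fingers, y is the line along which they close (so a half turn about z gives the same grasp; the last joint's range is limited). The gripper opens to 85 mm and grips with 20 to 120 N. Pads are 22 mm wide; open, the fingers measure 114 mm over their backs; the gripper's body (76 mm by 85 mm) begins 54 mm behind the grasp point. The pads swing forward as they close: fully open they stand 13 mm farther back than shut.
Start: joints at [65.277, 17.813, 0.802, 86.603, -0.252, 75.585, -1.558], TCP at [0.209, -0.509, 0.21] pointing down, gripper open.
Joint ranges: [-154.91, 154.91], [-16.99, 109.72], [-72.82, 74.43], [7.12, 147.25], [-82.49, 262.49], [11.32, 116.49], [-174.64, 174.64]. Speed limits (degrees/s): [159.86, 159.86, 180, 180, 180, 180, 180].

INTERFACE

Orientations are given as [roll, pitch, yaw] about the fixed x, y, z axes, in that order (R = Rz(yaw) Ry(pitch) Rx(roll)).
In Python, from station import robot, fingers, vision, workorder, recognise gives the robot as it stands. Calls block until the motion is done:
- robot.move_to(position, orientation): joint-space move of the TCP to a pose.
- robot.line_to(position, orientation=None, velocity=0.15, f_stop=None): straight line of the TCP; orientation=None keeps the orientation; velocity is the mean speed in m/s. With f_stop (N) it stops when the force on the tool has changed by that much, and returns True; else False.
- robot.move_j(angles): joint-space move.
- fingers.gripper_to(opening, force=None): opening from 0.0 (shut) to 1.0 (fully open); force is the grip in N (None keeps the last); returns when the fingers have stopped.
- robot.pause(seconds).
- robot.inverse_kinematics(position, orientation): joint angles nearest the present ones, or None.
- vision.grab_frame(name): name is "scene" or "top"; returns the picture (384x512x3 uint8, red, green, blue); there is no depth.
- vision.calibration(name): a dict with "mtx" (3x3 intrinsics, pixels), "extrinsics" (4x4, takes a point from world to camera coordinates). Camera axes: x right, y up, looking along -z (the intrinsics and any distortion apply to the point x, -y, -z); pixel columns grow to the right and rows downward; lengths in m; the calibration is good to about 2 mm. A picture is of the moment at which its call begins. calibration takes no time and is no camera call.
A pose or a line that the arm cannot do raises robot.PlanningError and nothing moves.
- workorder.close_job(): hands the job in; it is judged then, once.
Trained networks look in the newest picture that a camera, given by its name, has taken for a name from the list of things; names that differ only in an ending like _2 or _b are one class to them, and where a whole thing is asked for, a point or a joint stands for the part that bears it (a point fixed in the world has none). Each returns a list of dicts, best first, with "p" (0 to 1); they miss things now and then, are a little off and sometimes report something else, mostly with a low value. They report only what shows in the picture. A call takes as long as a camera call. They do not tell look-alikes from the thing itself.
- recognise(label, camera): "rect" ([centre column, centre row, width, height] in pixels, round what is visible of it).
Readings, each from a call of its own:
- robot.current_time_s(): time.
- robot.current_joint_positions(): joint angles.
- robot.current_dq(): joint speeds.
- robot.current_joint_torque(): joint torques, N m.
- robot.current_tool_pos(): TCP position.
- robot.current_eef_rot(): TCP orientation.
- robot.current_contact_force(): force on the tool from outside, world axes, zero at the start.
- robot.current_torque(): the same for the moment, N m.
- robot.current_finger_gap(): opening from 0.0 (shut) to 1.0 (fully open).
- robot.current_gripper_force(): force on a finger pad.
Only numpy, scipy, OpenCV 4.12 (cv2) and the standard library are available. Lean on these libraries where they do the work, as an engineer would, in place of code of your own. Each camera call takes 0.05 s, during which the arm holds its last target. There are 200 camera calls.

## Working session

There is one attempt and no reset: what is moved stays moved. The work goes in short steps, each a Python script; the robot and the scene stay as the last script left them, time stands still between calls to the robot, and variables do not carry over. Pictures are saved under pics/ and viewed, at most 10 in all, crops included, and the job is handed in when it is done.

```bash
ls; mkdir -p pics; python3 - <<'E'
from station import robot, fingers, vision, workorder, recognise
import cv2,numpy as np
for n in ("scene","top"):
    im=vision.grab_frame(n); cv2.imwrite(f"pics/{n}0.png",cv2.resize(im[:,:,::-1],(800,600)))
    np.save(f"pics/{n}0.npy",im)
    c=vision.calibration(n); print(n,{k:np.round(v,4).tolist() if hasattr(v,'__len__') else v for k,v in c.items()})
    for l in ("scraper","turner_a","rack","station","handle","round_cavity","bar_cavity","bottle_a","bowl","cup","timer"):
        print(l,[(np.round(d["rect"]).astype(int).tolist(),round(d["p"],2)) for d in recognise(l,n)[:5]])
print(robot.current_time_s(),robot.current_eef_rot())
E
```

```text
pics
scene {'mtx': [[480.3001, 0.0, 257.6844], [0.0, 480.3001, 188.181], [0.0, 0.0, 1.0]], 'extrinsics': [[-0.3935, 0.9193, -0.0002, 0.3162], [-0.5325, -0.2277, 0.8152, 0.227], [0.7494, 0.3209, 0.5791, -1.8565], [0.0, 0.0, 0.0, 1.0]]}
scraper [([239, 149, 15, 44], 0.94), ([257, 137, 26, 52], 0.59)]
turner_a [([218, 171, 10, 44], 0.89), ([228, 160, 16, 44], 0.78)]
rack [([225, 190, 55, 62], 0.83), ([355, 222, 64, 64], 0.68)]
station [([227, 158, 18, 42], 0.66), ([374, 252, 127, 116], 0.64), ([356, 222, 65, 60], 0.35)]
handle [([355, 222, 64, 60], 0.94)]
round_cavity [([354, 223, 64, 61], 0.95)]
bar_cavity [([356, 223, 67, 59], 0.95)]
bottle_a [([142, 190, 19, 54], 0.97), ([262, 238, 17, 60], 0.66)]
bowl [([184, 165, 46, 32], 0.74)]
cup [([195, 142, 23, 27], 0.61)]
timer [([316, 184, 23, 14], 0.64)]
top {'mtx': [[401.551, 0.0, 254.2163], [0.0, 401.551, 191.0425], [0.0, 0.0, 1.0]], 'extrinsics': [[0.1042, -0.9946, -0.0026, -0.1415], [0.9741, 0.1015, 0.2021, -0.5323], [-0.2007, -0.0236, 0.9794, -1.1582], [0.0, 0.0, 0.0, 1.0]]}
scraper [([293, 214, 27, 13], 0.54), ([293, 262, 17, 13], 0.41)]
turner_a [([298, 186, 10, 15], 0.65), ([300, 159, 13, 17], 0.56)]
rack [([292, 195, 34, 77], 0.68)]
station [([146, 159, 98, 107], 0.8)]
handle [([166, 180, 59, 69], 0.79)]
round_cavity [([165, 182, 54, 65], 0.63)]
bar_cavity [([165, 182, 52, 68], 0.72)]
bottle_a [([238, 116, 25, 34], 0.68), ([366, 148, 24, 31], 0.66)]
bowl [([358, 211, 46, 44], 0.67), ([166, 179, 57, 66], 0.24)]
cup [([368, 266, 29, 29], 0.9)]
timer [([212, 233, 26, 23], 0.86)]
1.2 [1.79998338e+02 1.86612822e-03 2.23369853e+01]
```

View pics/top0.png

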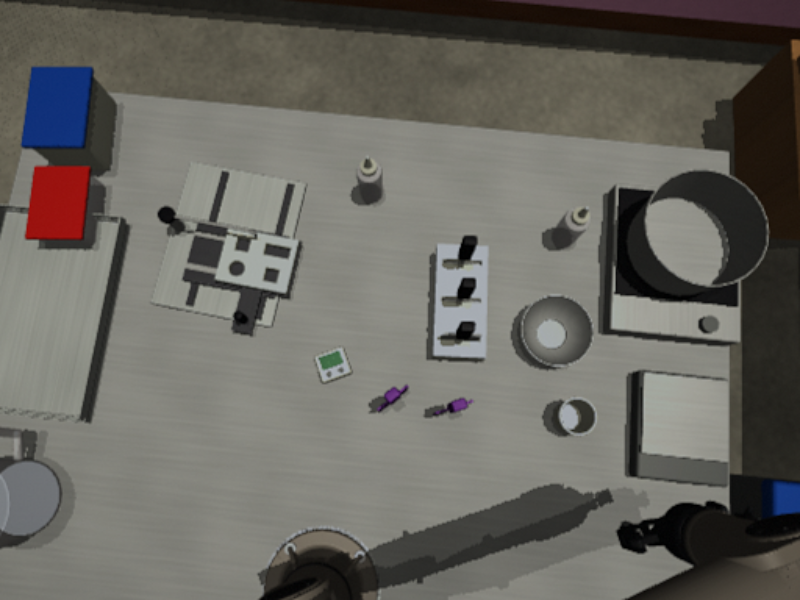

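```bash
python3 - <<'E'
import cv2,numpy as np
im=np.load("pics/scene0.npy")[:,:,::-1]
cv2.imwrite("pics/scene0c.png",cv2.resize(im[110:310,190:456],(798,600),interpolation=cv2.INTER_CUBIC))
im=np.load("pics/top0.npy")[:,:,::-1]
cv2.imwrite("pics/top0c.png",cv2.resize(im[95:225,80:253],(798,600),interpolation=cv2.INTER_CUBIC))
E
```

```text
(no output)
```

View pics/scene0c.png

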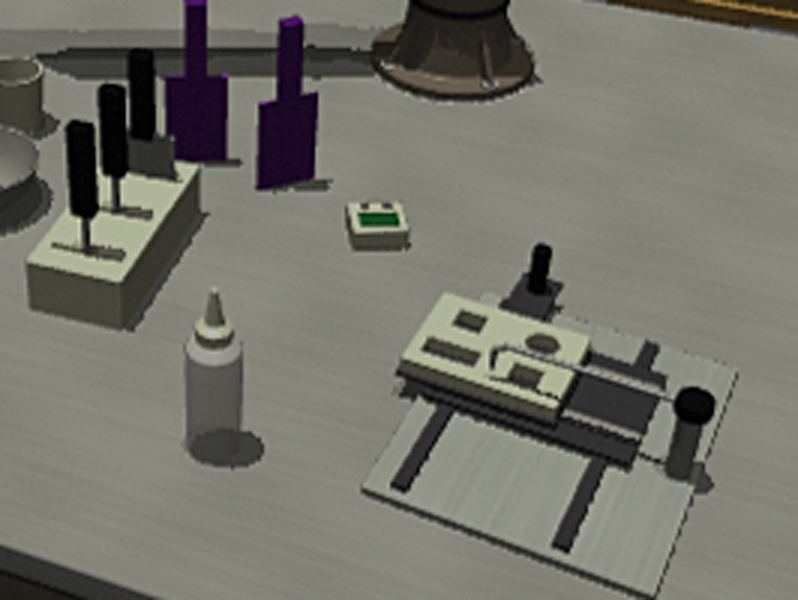

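View pics/top0c.png

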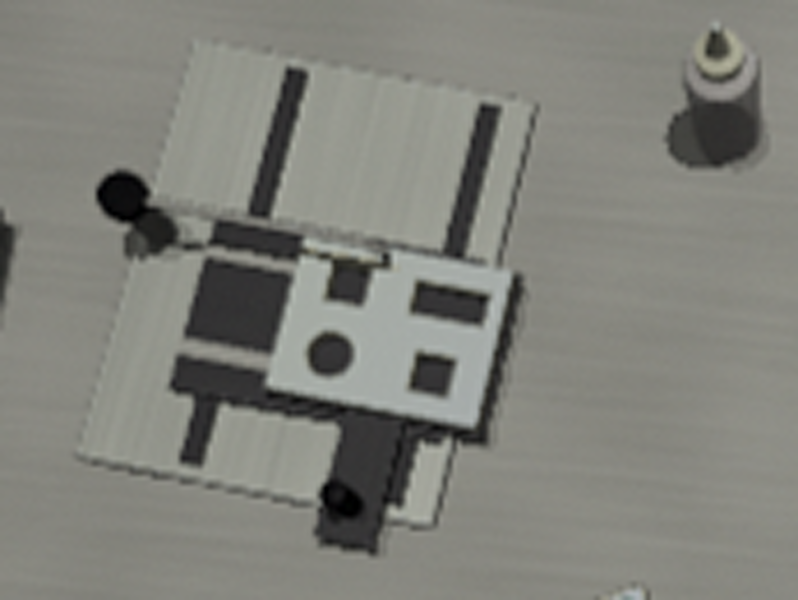

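The top view shows the jig at upper left with the mould offset towards -x, -y, and the handle post at crop (342,497). The rack is at about (460,300) in the 800-px view. The scraper, with its wide blade, is the tool nearest the robot, and two purple look-alikes stand to the left of it. Next I'll crop the rack.

```bash
python3 - <<'E'
import cv2,numpy as np
t=np.load("pics/top0.npy")[:,:,::-1][140:270,225:320]; s=np.load("pics/scene0.npy")[:,:,::-1][105:225,195:305]
a=cv2.resize(t,None,fx=4,fy=4,interpolation=cv2.INTER_CUBIC); b=cv2.resize(s,None,fx=3.8,fy=4,interpolation=cv2.INTER_CUBIC)
c=np.zeros((520,798,3),np.uint8); c[:520,:380]=a; c[:480,380:798]=b[:, :418]
c=np.clip(c.astype(float)*1.7,0,255).astype(np.uint8)
cv2.imwrite("pics/rack.png",c)
E
```

```text
(no output)
```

View pics/rack.png

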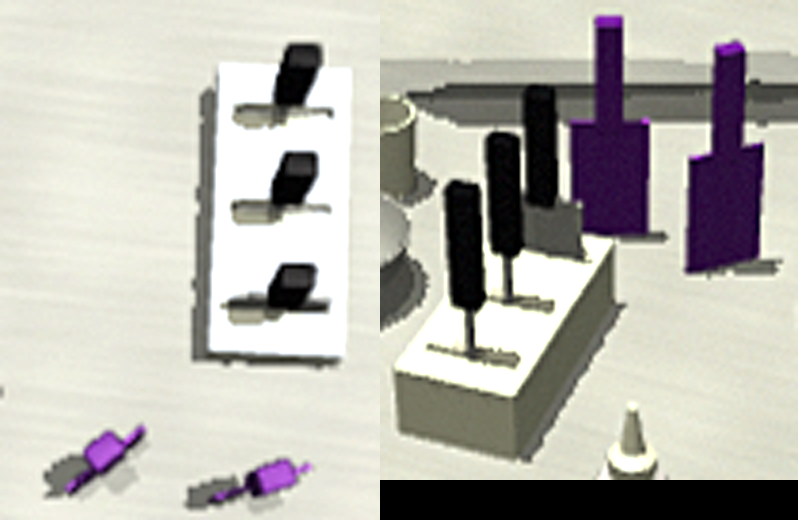

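```bash
cat >h.py <<'E'
import numpy as np
from scipy.optimize import least_squares
from station import robot, fingers, vision, workorder, recognise
C={n:vision.calibration(n) for n in("scene","top")}
def proj(n,P):
    M,E=C[n]["mtx"],C[n]["extrinsics"]; p=np.atleast_2d(P)@np.array(E)[:3,:3].T+np.array(E)[:3,3]
    p=p*[1,-1,-1]; q=p@np.array(M).T; return q[:,:2]/q[:,2:]
def Rz(a): c,s=np.cos(a),np.sin(a); return np.array([[c,-s,0],[s,c,0],[0,0,1]])
def fit(f,obs,x0):   # f(params)->points Nx3 ; obs list of (cam,u,v)
    o=np.array([[u,v] for _,u,v in obs])
    def r(x):
        P=f(x); return np.concatenate([proj(c[0],P[i])[0]-o[i] for i,c in enumerate(obs)])
    s=least_squares(r,x0,loss="soft_l1"); return s.x,r(s.x).reshape(-1,2)
E
cat >fit.py <<'E'
from h import *
np.set_printoptions(precision=4,suppress=True)
print({k:list(v) for k,v in C["top"].items() if k not in("mtx","extrinsics")})
T=lambda u,v:("top",80+u/4.613-.4,95+v/4.615-.4); S=lambda u,v:("scene",190+u/3-.3,110+v/3-.3)
# station: x,y,yaw,sx,sy
B=[(.155,.125),(.155,-.125),(-.155,-.125),(-.155,.125)]
def st(x):
    s=[]; a=Rz(x[2]); o=np.r_[x[:2],0]; m=np.r_[x[3:5],0]
    for p in [(.155,.125,.01),(.155,-.125,.01),(-.155,-.125,.01),(-.155,.125,.01)]: s.append(np.array(p))
    for p in [(.055,-.072,.045),(-.055,-.072,.045),(-.055,.072,.045),(-.025,.035,.045),(.025,-.035,.045)]: s.append(m+p)
    for p in [(.155,.125,.01),(.155,-.125,.01),(-.155,.125,.01)]: s.append(np.array(p))
    for p in [(.055,-.072,.045),(-.055,-.072,.045),(-.055,.072,.045),(-.025,.035,.045),(.025,-.035,.045),(-.12,0,.081)]: s.append(m+p)
    s.append(np.array([0,0,.055])); 
    return o+np.array(s)@a.T
obs=[T(195,40),T(537,103),T(437,527),T(78,458),T(513,270),T(475,430),T(265,388),T(330,353),T(450,302),
 S(655,597),S(362,490),S(738,373),S(402,357),S(445,293),S(592,347),S(543,343),S(450,350),S(542,247),S(497,372)]
x,r=fit(st,obs,[.5,.3,0,0,0]); print("station",x); print(r.round(1).tolist())
P=st(x); m=np.r_[x[3:5],0]
print("handle",np.r_[x[:2],0]+Rz(x[2])@(m+[-.12,0,.062]))
T=lambda u,v:("top",225+u/4-.4,140+v/4-.4); S=lambda u,v:("scene",195+(u-380)/3.8-.4,105+v/4-.4)
def rk(x):
    p=[(.11,.05,.06),(.11,-.05,.06),(-.11,-.05,.06),(-.11,.05,.06),(.11,.05,.06),(.11,-.05,.06),(.11,.05,0),(-.11,.05,.06),(-.11,.05,0)]
    return np.r_[x[:2],0]+np.array(p)@Rz(x[2]).T
obs=[T(220,64),T(352,66),T(342,357),T(210,352),S(515,398),S(395,368),S(518,460),S(614,238),S(622,308)]
x,r=fit(rk,obs,[.5,-.2,0]); print("rack",x); print(r.round(1).tolist())
sl=np.r_[x[:2],0]+Rz(x[2])@[-.075,0,0]; print("slot",sl)
# scraper: bottom xy and tilt
def sc(t):
    b=np.r_[t[:2],0]; d=np.r_[t[2:4],1]; d/=np.linalg.norm(d)
    return b+np.array([.205,.205,.105])[:,None]*d
x2,r=fit(sc,[T(300,270),S(540,88),S(542,204)],[*sl[:2],0,0]); print("scraper",x2); print(r.round(1).tolist())
def rt(t): return np.array([[t[0],t[1],.195]]*2)
for o in ([T(107,445),S(609,20)],[T(278,476),S(730,46)]):
    x3,r=fit(rt,o,[.4,-.1]); print("purple",x3,r.round(1).tolist())
for n,c in (("bottle",(238*.5,0)),):pass
E
python3 fit.py
```

```text
{}
station [ 0.6374  0.2699 -0.0868 -0.0339 -0.0708]
[[-0.7, -0.6], [-0.5, -0.7], [-0.7, -0.3], [-0.6, -0.3], [-0.8, -0.3], [-0.6, -1.0], [-0.8, -0.6], [-0.8, -0.1], [-1.0, -0.3], [-0.9, -1.6], [-1.6, -2.1], [-1.2, -2.9], [-0.7, -0.4], [-0.7, -0.9], [-0.6, -3.9], [-0.5, -0.5], [0.1, -0.2], [-0.3, -0.4], [21.8, 3.7]]
handle [0.4779 0.2127 0.062 ]
rack [ 0.5546 -0.2041  0.0596]
[[-1.2, -0.2], [-1.5, 0.7], [-0.2, -0.3], [-1.1, -0.6], [-0.4, -1.0], [-0.5, -0.5], [-0.4, -0.2], [-0.2, 0.0], [-2.3, -2.0]]
slot [ 0.4797 -0.2086  0.    ]
scraper [ 0.486  -0.2027 -0.0191 -0.0338]
[[-0.7, 0.2], [-1.1, 0.0], [-0.0, -0.0]]
purple [ 0.3579 -0.1034] [[2.1, 0.2], [28.4, 8.9]]
purple [ 0.3493 -0.2049] [[-1.7, -0.1], [-32.0, -4.5]]
```

```bash
python3 - <<'E'
s=open('fit.py').read()
s=s.replace("np.r_[x[3:5],0]\n    for p in","np.r_[x[3:5],0]; bo=np.r_[x[5:7],0]\n    for p in",1)
s=s.replace("(-.155,.125,.01)]: s.append(np.array(p))","(-.155,.125,.01)]: s.append(bo+p)")
s=s.replace("s.append(np.array([0,0,.055]));","s+=[np.array([0,0,.055])]*2+[np.array([0,.172,.094])]*2")
s=s.replace("S(497,372)]","S(497,372),T(384,263),T(123,193),S(694,400)]").replace("[.5,.3,0,0,0]","[.5,.3,0,0,0,0,0]")
s=s.replace("S(609,20)","S(@)").replace("S(730,46)","S(609,20)").replace("S(@)","S(730,46)")
open('fit.py','w').write(s)
E
python3 fit.py
```

```text
{}
station [ 0.642   0.2074 -0.09   -0.0439 -0.0092 -0.0098  0.0633]
[[-0.9, -0.9], [-0.8, -0.8], [-1.3, -0.4], [-1.2, -0.7], [-0.8, -0.3], [-0.6, -0.9], [-0.8, -0.7], [-0.8, -0.2], [-0.9, -0.3], [-0.6, -1.2], [-1.2, -1.9], [-0.5, -2.5], [-0.7, -0.5], [-0.7, -0.9], [-0.5, -3.8], [-0.5, -0.5], [0.0, -0.3], [-0.2, -0.4], [-2.0, -1.4], [0.2, -1.2], [-1.7, -0.5], [0.7, -1.2]]
handle [0.478 0.213 0.062]
rack [ 0.5546 -0.2041  0.0596]
[[-1.2, -0.2], [-1.5, 0.7], [-0.2, -0.3], [-1.1, -0.6], [-0.4, -1.0], [-0.5, -0.5], [-0.4, -0.2], [-0.2, 0.0], [-2.3, -2.0]]
slot [ 0.4797 -0.2086  0.    ]
scraper [ 0.486  -0.2027 -0.0191 -0.0338]
[[-0.7, 0.2], [-1.1, 0.0], [-0.0, -0.0]]
purple [ 0.3561 -0.0965] [[-0.6, 0.6], [-1.2, 2.5]]
purple [ 0.3481 -0.2082] [[-0.5, 0.5], [-1.0, 1.7]]
```

```bash
python3 - <<'E'
from h import *
np.set_printoptions(precision=1,suppress=True)
ik=robot.inverse_kinematics
print(robot.current_time_s())
for nm,p,o in [("up",(.209,-.509,.40),(180,0,22.3)),("abv",(.478,.213,.36),(180,0,-5.2)),("h",(.478,.213,.06),(180,0,-5.2)),("r",(.545,.181,.06),(180,0,-5.2)),
  ("abvs",(.483,-.208,.33),(180,0,3.4)),("s",(.483,-.208,.162),(180,0,3.4)),("lift",(.483,-.208,.40),(180,0,3.4)),("mid",(.5,.0,.40),(180,0,3.4))]+[(f"fin{y}",(.642-.114*np.cos(np.radians(y)),.207-.114*np.sin(np.radians(y)),.145+.114),(180,-45,y)) for y in(-5,3,10,18)]:
    q=ik(p,o); print(nm,None if q is None else np.array(q))
E
```

```text
1.2
up [ 64.9  17.3   1.5  61.1  -0.4 101.6  -1.5]
abv [  16.1   22.8  -63.6   70.6   20.5   98.3 -137.7]
h [   7.5   29.6  -45.1  101.4   24.1   59.1 -141.7]
r [   8.9   34.3  -42.1   93.3   25.3   62.3 -135.4]
abvs [ 31.7  13.8 -13.3  75.7   3.1  90.9 -67.9]
s [ 31.2  17.5 -12.4  94.5   4.   68.5 -68.7]
lift [ 31.4  14.7 -13.9  64.9   3.6 100.8 -68. ]
mid [ 25.   13.4 -35.9  68.4   8.  100.5 -95.3]
fin-5 [  22.2   -1.8  -65.4  118.    50.    41.5 -171.1]
fin3 [  42.1  -16.5  -66.7  121.9    8.4   23.5 -123. ]
fin10 [  28.6  -13.3  -50.   124.4    0.6   20.2 -105.2]
fin18 [ 36.5 -14.4 -47.1 125.3 -36.4  22.7 -57.4]
```

```bash
python3 - <<'E'
from h import *
np.set_printoptions(precision=2,suppress=True)
robot.line_to((.209,-.509,.36),velocity=.3)
q=np.array(robot.current_joint_positions()); print(q)
q[0]=-24; q[2]=0; q[6]=62
robot.move_j(list(q)); print(robot.current_time_s(),robot.current_tool_pos(),robot.current_eef_rot())
o=(180,0,174.8)
robot.move_to((.478,.213,.15),o); print(robot.current_joint_positions(),robot.current_time_s())
robot.line_to((.478,.213,.062),velocity=.1,f_stop=8)
fingers.gripper_to(0,30)
print(robot.current_finger_gap(),robot.current_contact_force(),robot.current_tool_pos(),robot.current_time_s())
import cv2
for n in("top","scene"):
    im=vision.grab_frame(n); np.save(f"pics/{n}1.npy",im)
a=np.load("pics/top1.npy")[:,:,::-1][110:220,85:220]; b=np.load("pics/scene1.npy")[:,:,::-1][170:320,300:450]
c=np.hstack([cv2.resize(a,(400,326),interpolation=2),cv2.resize(b,(400,400),interpolation=2)[:326]])
cv2.imwrite("pics/g1.png",c)
E
```

```text
[65.01 16.43  1.27 67.77 -0.36 95.78 -1.48]
4.6 [0.51 0.21 0.36] [179.71  -0.13 175.89]
[-25.11  17.13  -0.92  96.07   0.31  66.6   58.65] 5.4583
-4.735541853169626e-05 [0.44 0.16 0.74] [0.48 0.21 0.06] 7.2583
```

View pics/g1.png

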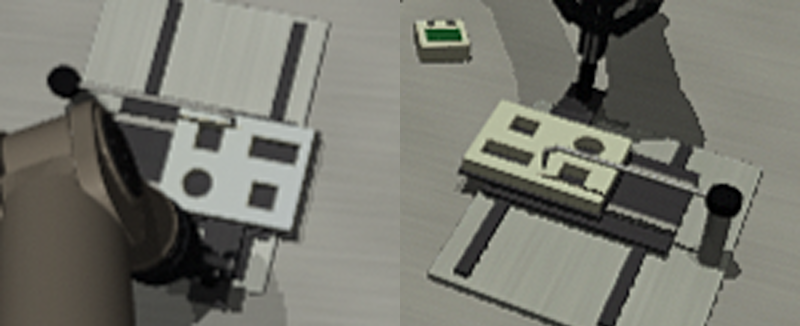

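```bash
python3 - <<'E'
from h import *
import cv2
np.set_printoptions(precision=4,suppress=True)
p=np.array(robot.current_tool_pos()); print(p)
for n,r,s in(("top",(80,95),4.615),("scene",(190,110),3)):
    print(n,[((proj(n,(.478,.213,z))[0]-r)*s+1.4).tolist() if 0 else ((proj(n,(.478,.213,z))[0]-r)*s).round().tolist() for z in(.03,.081)])
    print([(proj(n,p+[0,0,dz])[0]).round(1).tolist() for dz in (-.017,.05)])
a=np.load("pics/top1.npy")[:,:,::-1][165:215,135:195]; b=np.load("pics/scene1.npy")[:,:,::-1][160:230,340:424]
c=np.hstack([cv2.resize(a,(400,333),interpolation=2),cv2.resize(b,(400,333),interpolation=2)])
cv2.imwrite("pics/g2.png",np.clip(c*2.,0,255).astype(np.uint8))
E
```

```text
[0.478 0.213 0.062]
top [[346.0, 502.0], [327.0, 488.0]]
[[153.9, 203.0], [148.1, 198.9]]
scene [[533.0, 287.0], [541.0, 245.0]]
[[368.5, 201.7], [371.7, 182.8]]
```

View pics/g2.png

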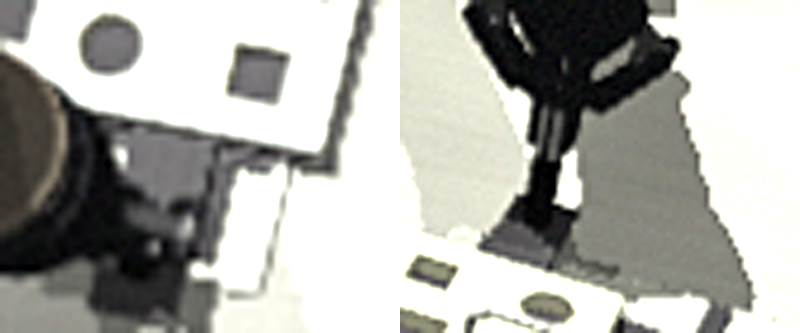

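```bash
python3 - <<'E'
from h import *
np.set_printoptions(precision=3,suppress=True)
def s(): print(robot.current_finger_gap(),robot.current_gripper_force(),np.array(robot.current_contact_force()),robot.current_tool_pos(),robot.current_time_s())
s(); fingers.gripper_to(.5); s(); fingers.gripper_to(0.,30); s()
E
```

```text
-5.992453180905782e-05 0.0 [0.185 0.408 0.83 ] [0.478 0.213 0.062] 7.3583
0.5008424317669864 0.0 [ 0.01  -0.181  0.553] [0.478 0.213 0.062] 7.8417
-0.0017698720296495454 0.0 [0.675 0.045 0.886] [0.478 0.213 0.062] 8.325
```

```bash
python3 - <<'E'
from h import *
import cv2
a=vision.grab_frame("top")[:,:,::-1][160:215,125:191]; b=vision.grab_frame("scene")[:,:,::-1][155:215,335:407]
p=np.array(robot.current_tool_pos())
o=[]
for n,im,r in(("top",a,(125,160)),("scene",b,(335,155))):
    im=cv2.resize(im,(400,333),interpolation=2); im=(255*(im/255.)**.45).astype(np.uint8)
    s=np.array([400/(66 if n=="top" else 72),333/(55 if n=="top" else 60)])
    im2=im.copy()
    for dz in(-.032,-.017,.0,.019,.05): cv2.circle(im2,tuple(int(v) for v in (proj(n,p+[0,0,dz])[0]-r)*s),2,(0,0,255),-1)
    o.append(np.vstack([im2[:300],im[:300]]))
cv2.imwrite("pics/g3.png",np.hstack(o))
E
```

```text
(no output)
```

View pics/g3.png

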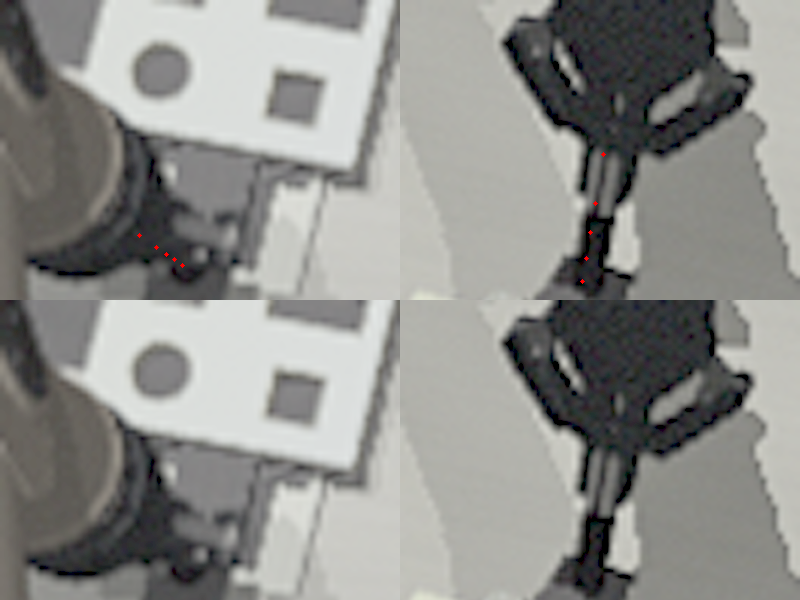

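```bash
python3 - <<'E'
from h import *
np.set_printoptions(precision=3,suppress=True)
def s(t): print(t,robot.current_finger_gap(),robot.current_gripper_force(),np.array(robot.current_contact_force()),np.array(robot.current_tool_pos()),robot.current_time_s())
p=np.array([.475,.213,0])
robot.line_to(p+[0,0,.12],velocity=.3); fingers.gripper_to(1.0)
s("up"); print(np.array(robot.current_eef_rot()))
robot.move_to(p+[0,0,.12],(180,0,84.8))
print(robot.line_to(p+[0,0,.058],velocity=.1,f_stop=8))
fingers.gripper_to(0,30); s("shut")
np.save("pics/t2.npy",vision.grab_frame("top"));np.save("pics/s2.npy",vision.grab_frame("scene"))
print(robot.current_joint_positions(), robot.tip_reach)
E
```

```text
up 1.0006613310088368 0.0 [-0.03   0.432 -0.585] [0.475 0.213 0.12 ] 9.55
[180.      0.004 174.798]
False
shut 0.16822898561225022 29.248797297477722 [0.093 0.323 2.58 ] [0.476 0.213 0.059] 12.325
[-36.829  22.631  13.887 103.573  -6.493  54.463 -25.411] 0.017
```

```bash
python3 - <<'E'
import numpy as np,cv2
t0,t2=[np.load(f"pics/{f}.npy")[:,:,::-1] for f in("top0","t2")]; s2=np.load("pics/s2.npy")[:,:,::-1]
A=np.float32(cv2.cvtColor(t0[145:190,140:195],6));
r=cv2.matchTemplate(cv2.cvtColor(t2,6)[130:215,120:215].astype(np.float32),A[8:-8,14:-8],cv2.TM_CCOEFF_NORMED);_,m,_,l=cv2.minMaxLoc(r); print("match",m,np.array(l)+(120,130)-np.array((154,153)))
g=lambda im,s:(255*(cv2.resize(im,s,interpolation=2)/255.)**.45).astype(np.uint8)
cv2.imwrite("pics/g4.png",np.hstack([g(t2[155:221,125:191],(400,400)),g(s2[150:210,335:395],(400,400))]))
E
```

```text
match 0.979658842086792 [0 1]
```

View pics/g4.png

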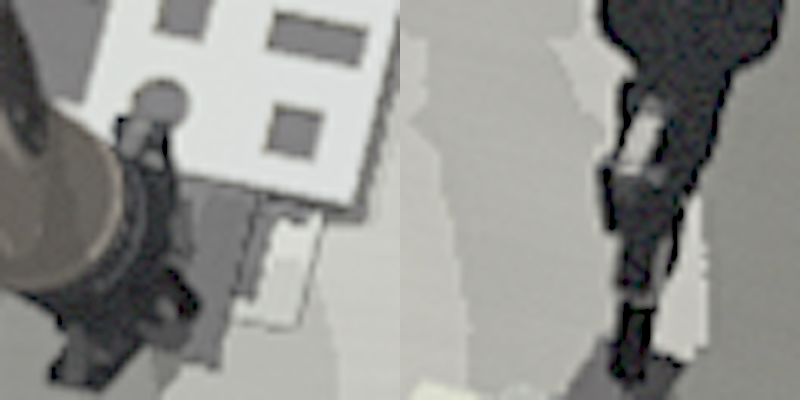

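```bash
python3 - <<'E'
from h import *
np.set_printoptions(precision=4,suppress=True)
def s(t): print(t,robot.current_finger_gap(),robot.current_gripper_force(),np.array(robot.current_contact_force()),np.array(robot.current_tool_pos()),robot.current_time_s())
p=np.array(robot.current_tool_pos())
fingers.gripper_to(.45); s("open")
print(robot.line_to([p[0],p[1],.02],velocity=.05,f_stop=5)); s("down")
z=robot.current_tool_pos()[2]
robot.line_to([p[0],p[1],z+.008],velocity=.05)
fingers.gripper_to(0,40); s("shut")
E
```

```text
open 0.4523325318284494 0.0 [ 0.1975 -0.1679 -0.1491] [0.4742 0.213  0.0575] 12.7833
False
down 0.45023570218757847 0.0 [-0.1671  0.0548  0.2821] [0.4762 0.2131 0.0202] 13.6917
shut 0.19608093736390406 38.926962018013 [-0.4814 -0.5958  2.9126] [0.4759 0.2131 0.0284] 14.3167
```

```bash
cat >>h.py <<'E'
YAW=-.09
def rel(d,v=.05,f=None):
    p=np.array(robot.current_tool_pos()); return robot.line_to(p+Rz(YAW)@[d[0],d[1],0],velocity=v,f_stop=f)
def loc(): return (Rz(-YAW)@np.array(robot.current_tool_pos()))[:2], (Rz(-YAW)@np.array(robot.current_contact_force()))[:2]
E
python3 - <<'E'
from h import *
np.set_printoptions(precision=4,suppress=True)
p0=loc(); print(*p0)
print(rel((-.035,0),.04,9),*loc(),robot.current_time_s()); a=loc()[0]
rel((.03,0),.08); print(*loc())
print(rel((0,-.09),.05,9),*loc()); b=loc()[0]
rel((0,.02),.08);print(*loc(),robot.current_time_s(),robot.current_finger_gap(),robot.current_tool_pos())
np.save("pics/t3.npy",vision.grab_frame("top"));np.save("pics/s3.npy",vision.grab_frame("scene"))
print("init est sx",-.06-(a-p0[0])[0],"sy",-.065-(b-p0[0])[1])
print("zero at",a[0]+.06,b[1]+.065)
E
```

```text
[0.4549 0.255 ] [-0.4259 -0.6367]
True [0.4409 0.255 ] [1.9568 0.7566] 14.8333
[0.4715 0.255 ] [ 1.9375 -0.5914]
True [0.4705 0.1988] [0.5242 0.8077]
[0.4706 0.2196] [1.1283 2.0662] 16.8417 0.19646759685220233 [0.4884 0.1764 0.0284]
init est sx -0.04605532885446195 sy -0.00881145085659868
zero at 0.5009229642194055 0.26382760481301437
```

```bash
python3 - <<'E'
from h import *
import cv2
np.set_printoptions(precision=4,suppress=True)
Z=np.array([.5011,.2639])
def go(s):
    for _ in range(2): d=Z+s-loc()[0]; rel(d,.06 if np.hypot(*d)>.005 else .02)
    print(loc()[0]-Z, robot.current_time_s(),robot.current_finger_gap())
go(np.array([.025,-.035])); robot.pause(1.6); t1,s1=vision.grab_frame("top"),vision.grab_frame("scene")
go(np.array([-.025,.035])); robot.pause(.3); t2,s2=vision.grab_frame("top"),vision.grab_frame("scene")
g=lambda im,s:cv2.resize((255*(im[:,:,::-1]/255.)**.6).astype(np.uint8),s,interpolation=2)
w=lambda a,b:np.hstack([g(a[135:195,125:205],(400,300)),g(b[195:255,325:405],(400,300))])
cv2.imwrite("pics/c.png",np.vstack([w(t1,s1),w(t2,s2)]))
E
```

```text
[ 0.0256 -0.0357] 18.2833 0.19823091623387284
[-0.0253  0.0353] 21.8167 0.20191016430523356
```

View pics/c.png

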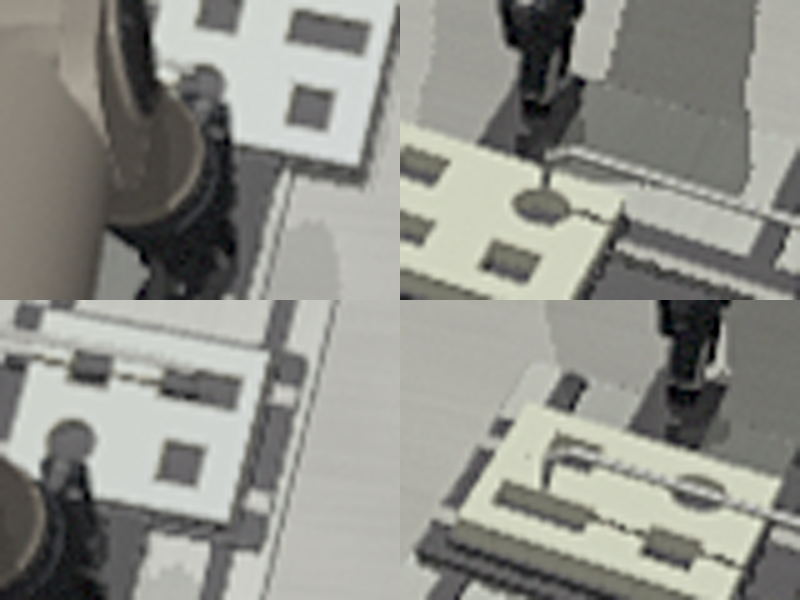

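```bash
python3 - <<'E'
from h import *
o=np.array([.642,.2074,0])
for n,r in(("top",(125,135)),("scene",(325,195))):
    for z in(.089,.055,.045): print(n,z,((proj(n,o+[0,0,z])[0]-r)*5).round())
E
```

```text
top 0.089 [178.  60.]
top 0.055 [190.  77.]
top 0.045 [194.  82.]
scene 0.089 [149. 137.]
scene 0.055 [142. 186.]
scene 0.045 [139. 201.]
```

```bash
python3 - <<'E'
from h import *
np.set_printoptions(precision=4,suppress=True)
fingers.gripper_to(.6); p=np.array(robot.current_tool_pos())
robot.line_to(p+[0,0,.09],velocity=.15); robot.line_to(p+[0,0,.2],velocity=.4)
fingers.gripper_to(0); print(robot.current_time_s())
robot.move_to((.52,-.03,.14),(180,0,3.4)); print(np.array(robot.current_joint_positions()),robot.current_time_s())
robot.line_to((.52,-.03,.05),velocity=.2)
print(robot.line_to((.52,-.03,-.03),velocity=.04,f_stop=6),robot.current_tool_pos(),robot.current_contact_force())
robot.line_to((.52,-.03,.2),velocity=.4); print(robot.current_time_s())
np.save("pics/t4.npy",vision.grab_frame("top"));np.save("pics/s4.npy",vision.grab_frame("scene"))
E
```

```text
24.35
[-26.3755  19.4755  35.5079  98.4471 -12.3359  65.9532 -73.7603] 25.4917
True [ 0.5199 -0.03   -0.0208] [-0.651   1.0383  4.1341]
28.3583
```

```bash
python3 - <<'E'
from h import *
from scipy.spatial.transform import Rotation as R
np.set_printoptions(precision=4,suppress=True)
def s(t): print(t,robot.current_finger_gap(),robot.current_gripper_force(),np.array(robot.current_contact_force()),np.array(robot.current_tool_pos()),robot.current_time_s())
d=np.array([-.007,-.015,1]); d/=np.linalg.norm(d); z=-d
x=Rz(np.radians(3.4))@[1,0,0]; x=x-z*(x@z); x/=np.linalg.norm(x); y=np.cross(z,x)
e=R.from_matrix(np.c_[x,y,z]).as_euler("xyz",degrees=True); print(e)
g=np.array([.482,-.2083,.125])
robot.move_to(g+[0,0,.125],e); fingers.gripper_to(1.0); s("above")
robot.line_to(g+[0,0,.07],velocity=.25)
print(robot.line_to(g,velocity=.08,f_stop=8)); s("down")
fingers.gripper_to(0,60); s("grip")
print(robot.line_to(g+[0,0,.09],velocity=.08,f_stop=25)); s("lift")
E
```

```text
[-179.1659   -0.4512    3.3934]
above 1.0009111307986491 0.0 [0.4847 0.5392 0.1267] [ 0.482  -0.2084  0.25  ] 30.025
False
down 1.0019991838235927 0.0 [-0.2779 -0.2891  0.1792] [ 0.4825 -0.2086  0.1256] 31.4167
grip 0.27132776828498056 58.22727084159851 [-0.9352  0.3293  2.0634] [ 0.4823 -0.2088  0.1254] 32.0083
False
lift 0.2730352629993369 58.07844936847687 [-0.2888  0.0525 -0.7645] [ 0.4816 -0.208   0.2144] 33.2833
```

```bash
python3 - <<'E'
from h import *
np.set_printoptions(precision=1,suppress=True)
t=np.array([.642,.2074,.145])
robot.line_to((.482,-.208,.33),velocity=.2)
q=np.array(robot.current_joint_positions()); print(q)
q[0]-=0; print(robot.current_time_s())
for Y in(-5,5,12,18,25):
    c,s=np.cos(np.radians(Y)),np.sin(np.radians(Y)); tz=np.array([c,s,-1])*.7071
    for L in(.125,): print(Y,[robot.inverse_kinematics(t-L*tz+[0,0,dz],(180,-45,Y)) for dz in(0,.05)])
E
```

```text
[-10.2  15.2  43.1  77.7 -11.3  91.3 -55. ]
34.0083
-5 [None, array([ -23.5,   -1.1,  -18.9,  114.6,   48.3,   43.8, -166.8])]
5 [array([  -3.1,   -2.5,  -30.5,  123.3,   48.1,   25.6, -157.1]), array([ -22.3,   -6. ,  -11.4,  119.1,   38.2,   31.7, -145.8])]
12 [array([ -15.8,   -4.7,  -11.2,  125.6,   33.7,   17.9, -133.7]), array([ -27.4,   -8.3,   -0.3,  121.1,   26.1,   25.6, -125.1])]
18 [array([ -30.6,   -5.9,    9. ,  126.7,   13. ,   14.5, -104.5]), array([ -35. ,   -9.5,   12.3,  121.9,   12.5,   22.9, -103.6])]
25 [array([-49.5,  -7.3,  34. , 126.7, -13.8,  15.4, -67.3]), array([-45.3, -10.6,  28.3, 121.7,  -4.6,  23.2, -76.9])]
```

```bash
python3 - <<'E'
from h import *
import cv2
np.set_printoptions(precision=4,suppress=True)
Y=22; c,s=np.cos(np.radians(Y)),np.sin(np.radians(Y)); tz=np.array([c,s,-1])*.7071
t=np.array([.642,.2074,.145])
robot.line_to((.49,.08,.36),velocity=.25)
robot.move_to(t-.125*tz+[0,0,.05],(180,-45,Y)); robot.pause(.3)
p=np.array(robot.current_tool_pos()); print(p,robot.current_eef_rot(),robot.current_joint_positions(),robot.current_time_s(),robot.current_finger_gap())
ims={n:vision.grab_frame(n) for n in("top","scene")}
ex=np.array([-s,c,0])*.035
o=[]
for n in ims:
    A=p+.125*tz; B=p+.163*tz+[0,0,.038]
    print(n,[proj(n,v)[0].round(1) for v in(A,B,A+ex,A-ex)],[(np.round(d["rect"],1).tolist(),round(d["p"],2)) for d in recognise("scraper",n)[:3]])
    np.save(f"pics/{n}5.npy",ims[n])
    u,v=(proj(n,A)[0]).astype(int); u0,v0=max(u-45,0),max(v-45,0)
    im=cv2.resize((255*(ims[n][v0:v0+90,u0:u0+90,::-1]/255.)**.6).astype(np.uint8),(400,400),interpolation=2)
    im2=im.copy()
    for P,col in((A,(0,0,255)),(B,(0,255,0)),(A+ex,(0,0,255)),(A-ex,(0,0,255)),(B+ex,(0,255,0)),(B-ex,(0,255,0))): cv2.circle(im2,tuple(int(w) for w in (proj(n,P)[0]-(u0,v0))*400/90),2,col,-1)
    o.append(im2)
cv2.imwrite("pics/f.png",np.hstack(o))
E
```

```text
[0.5606 0.174  0.2837] [179.9787 -45.0108  21.9711] [-48.1017 -11.0356  27.5703 122.0492   7.4951  22.8583 -92.6063] 36.75 0.27106245813247437
top [array([151.7, 134.8]), array([148.4, 124.4]), array([139.2, 138.2]), array([164.1, 131.5])] [([151.7, 152.2, 26.7, 38.5], 0.66), ([251.7, 254.5, 17.6, 11.6], 0.65)]
scene [array([359.6, 189.4]), array([361.9, 192.1]), array([373.8, 189.6]), array([345.5, 189.3])] [([360.9, 152.1, 30.7, 82.1], 0.84), ([253.7, 135.7, 25.6, 53.0], 0.67), ([283.5, 144.7, 24.8, 57.7], 0.62)]
```

View pics/f.png

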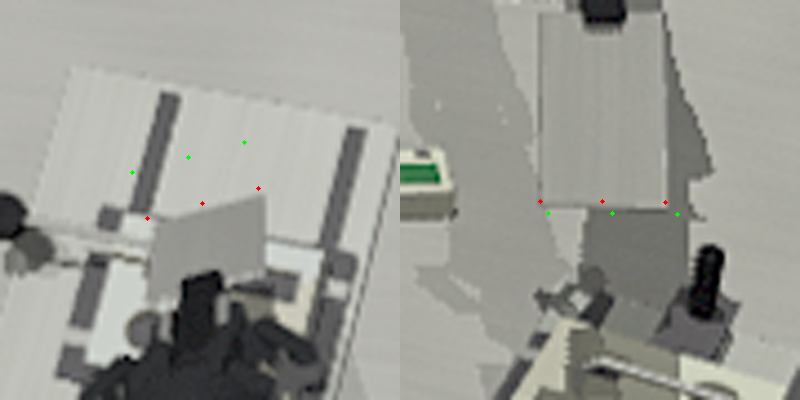

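The blade end lies on the red model points in both views, at (203,203) in the left panel and (602,201) in the right. I'll lower it 5 cm and hand in.

```bash
python3 - <<'E'
from h import *
np.set_printoptions(precision=4,suppress=True)
p=np.array(robot.current_tool_pos())
robot.line_to(p-[0,0,.05],velocity=.08); robot.pause(.7)
Y=np.radians(22); tz=np.array([np.cos(Y),np.sin(Y),-1])*.7071
vision.grab_frame("scene")
print(np.array(robot.current_tool_pos())+.125*tz,robot.current_eef_rot(),robot.current_finger_gap(),np.abs(robot.current_dq()).max(),np.array(robot.current_contact_force()),robot.current_time_s())
print(recognise("scraper","scene")[:1])
print(workorder.close_job())
E
```

```text
[0.6421 0.2074 0.145 ] [179.9987 -44.9988  22.0045] 0.2695107485456215 0.10200417422753358 [ 0.0175 -0.375  -1.111 ] 38.475
[{'rect': [255.2, 137.0, 23.1, 53.2], 'p': 0.85}]
the job is handed in; nothing more can be done
None
```

The job is handed in at about 38.5 s: by arm readings the round cavity paused under the pointer and the bar cavity was left there, each within about 1 mm of the slides' end stops (the pictures only confirm a few mm), and the scraper is still held at 45° with its blade end about 10 cm above the bar cavity.

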